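# Make up two wood-turning course kits

## Robot

A 6-joint arm with a two-finger parallel gripper is mounted at the origin on the work surface. World frame = base frame: x ahead of the robot, y to its left, z up, the work surface at z = 0. Lengths are in m, angles in rad, forces in N, time in s.
With the tool pointing down it reaches from about 0.25 to 0.775 m from the base axis. Payload 4 kg.
Tool frame: the origin (TCP) lies at the very end of the fingers, on their centre line; the grasp point (between the pads) lies 19 mm behind it; z points along the fingers, x is the direction in which the jaws open and shut, and the axes are right-handed (so a half turn about z gives the same grasp; the last joint's range is limited). The gripper opens to 85 mm and grips with 20 to 120 N. Pads are 22 mm wide; open, the fingers measure 114 mm over their backs; the gripper's body (76 mm by 85 mm) begins 54 mm behind the grasp point. The pads swing forward as they close: fully open they stand 13 mm farther back than shut.
Start: joints at [1.004, 0.087, 1.371, -0, 1.684, -0.103], TCP at [0.246, 0.492, 0.231] pointing down, gripper open.
Joint ranges: [-3.1, 3.1], [-0.76, 2.03], [0.27, 2.55], [-1.08, 4.22], [0.17, 2.65], [-2.57, 2.57]. Speed limits (rad/s): [2.79, 2.79, 3.14, 3.14, 3.14, 3.14].

## Interface

Orientations are given as a unit quaternion [x, y, z, w].
In Python, from cell import status, vision, order gives the robot as it stands.
- The arm moves only by the shell command python3 -m inch 'ROWS'. ROWS is JSON, a list of rows, each a list of 5 numbers: the opening, from -1 (shut) to 1 (fully open), then the shift along the tool's x, y, z in m, then the turn about the tool's z in rad. A call has 1 to 12 rows; each row shifts and turns the commanded pose from where the row before left it, along the tool's axes as they then stand; what a row does not reach is not made up. A row lasts 1/8 s, in which the tool goes at most 62.5 mm and 10.7 degrees, less where a joint would pass 70% of its speed; a pose out of reach is approached as far as the arm can. A call is refused whole if a number of a shift passes 0.0625 or a number of a turn 0.188, either way. A call with a gripper value outside its range is refused whole. The fingers move at their own pace and stop on an object; the grip force is fixed at half the most. Time passes only in rows, so rows that do not move let the fingers close. It gives the time, the measured TCP pose, the force and the opening at its end, in the units of the state.
- status.read_state(): the state, without advancing time (a new reading comes with each control period).
- vision.capture(name): name is "side" or "top"; returns a dict with "image" (420x560x3 uint8, red, green, blue), "z_map" (420x560 float32, m along the optical axis (not along the pixel's ray), 0 where there is no reading), "fx", "fy", "cx", "cy" (pixels), "k1" (the pictures are not rectified: a ray, as slopes to the right and down, at radius r is drawn at 1 + k1 r^2 times it, then the intrinsics apply), "R" (3x3) and "t" (3): a world point X has camera coordinates R X + t. Camera axes: x right, y down, z forward; pixel columns grow to the right and rows downward; lengths in m; the calibration is good to about 2 mm. A picture is of the moment at which its call begins.
- order.finish_job(): hands the job in, once; it reports no verdict.
Trained networks look in the newest picture that a camera, given by its name, has taken for a name from the list of things; names that differ only in an ending like _2 or _b are one class to them, and where a whole thing is asked for, a point or a joint stands for the part that bears it (a point fixed in the world has none). Each returns a list of dicts, best first, with "score" (0 to 1); they miss things now and then, are a little off and sometimes report something else, mostly with a low value. They report only what shows in the picture. A call takes as long as a camera call.
- vision.recognise(camera, label): "xyz" ([x, y, z] in m, in the coordinates of the camera as it stood for that picture, good to about 4 mm: the middle of the surface that is visible of it).
- vision.outline_of(camera, label): "mask" (420x560 bool, what is visible of it).
The state is a dict: "t": time; "joints": joint angles; "joint_vel": joint speeds; "tau": joint torques, N m; "position": TCP position; "eef_rot": TCP orientation; "ft_force": force on the tool from outside, world axes, zero at the start; "torque": the same for the moment, N m; "gripper_width": opening from 0.0 (shut) to 1.0 (fully open).
Only numpy, scipy, OpenCV 4.12 (cv2) and the standard library are available. Lean on these libraries where they do the work, as an engineer would, in place of code of your own. Each camera call takes 0.05 s, during which the arm holds its last target.

## Task

Make up the two kits for the turning class, each in the tray that holds its finished sample: the long slim square blank and the plain brass ferrule go in the tool-handle tray, and the round base blank, the short stout square blank and the flanged brass candle cup go in the candlestick tray. Lay each piece flat in the compartment cut to its size, square blanks along their troughs and round pieces the same way up as they stand now, and let go. Leave the wax tin and the oil bottle standing where they are.

Things in the scene. Friction and masses are not known exactly. Their poses are not given: they have to be found in the camera images.
- handle_tray: Fixed plywood tray 130 x 182 mm (x, y), finished turned handle lying in it (31 high, x 35, y -80 to 17). Origin: centre of underside, on the bench; x away from the robot, y left, yaw under 0.13. Floor 4 mm up, divider strips' tops 12 mm up. Compartments, centre (x, y) in mm: trough 54 x 170 at (-32, 0) for the long slim blank; pocket 52 x 52 at (33, 59) for the ferrule.
- candle_tray: Fixed plywood tray 178 x 208 mm, small turned candlestick lying in it (54 high, x 46, y -94 to -12). Origin, axes, floor and strips as for the handle tray; either may be on the left. Compartments, centre (x, y) in mm: trough 66 x 120 at (-50, -38) for the short stout blank; pocket 66 x 64 at (-50, 66) for the candle cup; pocket 86 x 86 at (40, 55) for the round base blank.
- long_blank_mid (a point): Centre (half-way up) of the long slim square wooden blank, 30 x 150 x 30 mm, pale wood, lying; its y axis is its length, z up; on the bench its underside is 15 mm below this point. About 0.1 kg.
- stem_blank_mid (a point): Centre (half-way up) of the short stout square wooden blank (candlestick stem), 44 x 100 x 44 mm, pale wood, lying; its y axis is its length, z up; underside 22 mm below this point. About 0.14 kg.
- base_blank_mid (a point): Centre (half-way up) of the round wooden base blank, a pale wooden disc 62 mm across and 28 mm high, lying flat; z is its axis, up; underside 14 mm below this point. About 0.07 kg.
- ferrule_mid (a point): Centre (half-way up) of the plain brass ferrule, a straight tube open at both ends, 28 mm outside, 23 mm inside, 30 mm high, standing on end; z is its axis, up; underside 15 mm below this point. About 0.04 kg.
- candle_cup_mid (a point): Centre (half-way up) of the brass candle cup, standing rim down like a top hat: flange 40 mm across and 3 mm thick at the bottom, above it a closed barrel 25 mm across (24 mm near the top), 30 mm high in all; z is its axis, up; underside 15 mm below this point. About 0.05 kg.
- wax_tin_mid (a point): Centre of a round metal wax tin, 68 mm across, 28 mm high, loose, not part of any kit; leave it standing where it is.
- oil_bottle_mid (a point): Centre (half-way up) of an amber glass bottle of finishing oil, 54 mm across, 120 mm high, loose, not part of any kit; leave it standing where it is.

How it is judged:
By the outcome, as a careful person would: the job done as asked, in the order asked, and still so for the second after the job is handed in, with the robot touching nothing.
It also fails if it takes over 115 s, if anything falls off the work surface, if the arm or the gripper's body presses on something with over 40 N, if the wrist force passes 120 N, or if a joint passes its speed limit or range.

## Working session

There is one attempt and no reset: what is moved stays moved. The work goes in short steps, Python scripts to look and compute and a shell command to move; the robot and the scene stay as the last step left them, time stands still between calls to the robot, and variables do not carry over. Pictures are saved under pics/ and viewed, and the job is handed in when it is done.

```bash
ls; mkdir -p pics; cat > h.py <<'E'
import numpy as np, cv2
from cell import status, vision, order
def save(c,n):
    cv2.imwrite(f'pics/{n}.png',c['image'][:,:,::-1])
def world(c,p): return c['R'].T@(np.asarray(p)-c['t'])
def cloud(c):
    h,w=c['z_map'].shape
    v,u=np.mgrid[0:h,0:w].astype(np.float64)
    K=np.array([[c['fx'],0,c['cx']],[0,c['fy'],c['cy']],[0,0,1]])
    p=cv2.undistortPoints(np.stack([u.ravel(),v.ravel()],1)[:,None,:],K,np.array([c['k1'],0,0,0.]))[:,0]
    z=c['z_map'].ravel()
    P=np.stack([p[:,0]*z,p[:,1]*z,z],1)
    W=(P-c['t'])@c['R']
    W[z==0]=np.nan
    return W.reshape(h,w,3)
E
python3 - <<'E'
from h import *
for n in ['top','side']:
    c=vision.capture(n); save(c,n+'0')
    print(n,c['R'].round(3).tolist(),np.asarray(c['t']).round(3), c['fx'],c['k1'], 'campos',(-c['R'].T@c['t']).round(3))
    for l in ['handle_tray','candle_tray','long_blank_mid','stem_blank_mid','base_blank_mid','ferrule_mid','candle_cup_mid','wax_tin_mid','oil_bottle_mid']:
        print(l,[(world(c,d['xyz']).round(3).tolist(),round(d['score'],2)) for d in vision.recognise(n,l)][:3])
print(status.read_state())
E
```

```text
pics
top [[-0.021, -1.0, -0.004], [-0.995, 0.022, -0.094], [0.094, 0.002, -0.996]] [0.01  0.57  1.005] 428.1788408999184 -0.02151133682835089 campos [ 0.473 -0.004  1.054]
handle_tray [([0.486, 0.131, 0.004], 0.78)]
candle_tray [([0.502, -0.144, -0.001], 0.7)]
long_blank_mid [([0.667, 0.197, 0.029], 0.72), ([0.667, 0.01, 0.006], 0.48)]
stem_blank_mid [([0.664, -0.187, 0.043], 0.7)]
base_blank_mid [([0.439, -0.39, 0.027], 0.67)]
ferrule_mid [([0.45, 0.392, 0.021], 0.68)]
candle_cup_mid [([0.666, 0.007, 0.005], 0.47)]
wax_tin_mid [([0.592, -0.356, 0.028], 0.66), ([0.59, 0.373, 0.081], 0.37)]
oil_bottle_mid [([0.591, 0.37, 0.082], 0.88)]
side [[-0.899, -0.439, -0.007], [-0.326, 0.678, -0.659], [0.294, -0.59, -0.752]] [0.486 0.245 0.849] 386.1862529951459 -0.01335072177184877 campos [0.267 0.548 0.804]
handle_tray [([0.48, 0.146, 0.005], 0.7)]
candle_tray [([0.499, -0.131, 0.003], 0.57)]
long_blank_mid [([0.661, 0.216, 0.028], 0.8), ([0.657, -0.176, 0.042], 0.33)]
stem_blank_mid [([0.662, -0.176, 0.042], 0.75)]
base_blank_mid [([0.483, 0.147, 0.006], 0.45)]
ferrule_mid [([0.438, -0.376, 
[... 203 characters left out ...]
, 0.92)]
{'t': 1.0, 'joints': array([ 1.00388122e+00,  8.71847341e-02,  1.37068098e+00, -1.06236669e-05,
        1.68361326e+00, -1.03088228e-01]), 'joint_vel': array([ 8.88502681e-05, -1.79667113e-03,  4.60033801e-04,  7.52194967e-04,
        1.51022613e-03,  2.96109119e-05]), 'tau': array([-1.41434111e-04, -3.51732016e+01, -3.13474274e+01, -2.17059601e-04,
        2.02903025e-04,  9.03558998e-06]), 'position': array([0.24606638, 0.49190474, 0.23135889]), 'eef_rot': array([ 8.50698243e-01,  5.25654350e-01,  5.34703805e-05, -1.99925998e-05]), 'ft_force': array([ 0.31390142,  0.1119967 , -0.21542683]), 'torque': array([0.01459342, 0.00224445, 0.04706144]), 'gripper_width': 0.9964613067937191}
```

View pics/top0.png

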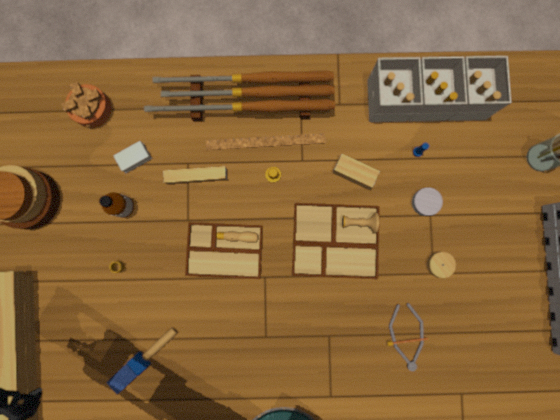

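View pics/side0.png

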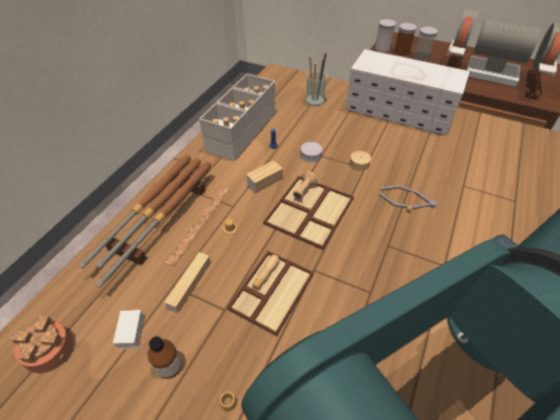

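```bash
cat > m.py <<'E'
from h import *
H={'long_blank_mid':(.03,),'stem_blank_mid':(.044,),'base_blank_mid':(.028,),'ferrule_mid':(.03,),'candle_cup_mid':(.03,),'wax_tin_mid':(.028,),'oil_bottle_mid':(.12,)}
def meas(n,l,c,W,thr=.010):
    out=[]
    for d in vision.outline_of(n,l)[:2]:
        m=d['mask']; P=W[m]; P=P[~np.isnan(P[:,0])]
        if len(P)<5: continue
        h=H[l][0]; T=P[abs(P[:,2]-h)<thr] 
        if len(T)<4: out.append((round(d['score'],2),'few',P.mean(0).round(3)));continue
        r=cv2.minAreaRect((T[:,:2]*1000).astype(np.float32))
        out.append((round(d['score'],2),m.sum(),len(T),'mean',(T.mean(0)*1000).round(1).tolist(),'rect',np.round(r[0],1).tolist(),np.round(r[1],1).tolist(),round(r[2],1)))
    return out
if __name__=='__main__':
    for n in ['top','side']:
        c=vision.capture(n); W=cloud(c); print(n)
        z=W[...,2]; b=abs(z)<.01; print('bench z',np.nanmedian(z[b]))
        for l in H:
            for o in meas(n,l,c,W): print(l,*o)
E
python3 m.py
python3 - <<'E'
from h import *
c=vision.capture('top')
cv2.imwrite('pics/tz.png',cv2.resize(c['image'][150:300,150:480,::-1],None,fx=2.4,fy=2.4,interpolation=cv2.INTER_CUBIC))
c=vision.capture('side')
cv2.imwrite('pics/sz.png',cv2.resize(c['image'][130:420,130:400,::-1],None,fx=2,fy=2,interpolation=cv2.INTER_CUBIC))
E
```

```text
top
bench z 1.135267175418615e-05
long_blank_mid 0.65 864 786 mean [669.5, 201.7, 29.6] rect [670.7, 201.8] [31.5, 152.1] 2.8
stem_blank_mid 0.66 954 791 mean [667.5, -191.1, 43.8] rect [668.1, -191.6] [100.8, 45.5] 63.0
base_blank_mid 0.63 559 529 mean [438.7, -388.3, 27.9] rect [438.1, -388.5] [61.7, 56.9] 88.6
base_blank_mid 0.54 953 89 mean [651.8, -179.4, 27.7] rect [652.5, -178.1] [103.2, 27.7] 46.9
candle_cup_mid 0.6 183 80 mean [670.0, 10.4, 29.1] rect [670.6, 10.5] [21.7, 22.3] 26.0
wax_tin_mid 0.88 655 596 mean [591.7, -362.5, 27.8] rect [591.7, -363.4] [65.4, 63.7] 27.2
oil_bottle_mid 0.6 638 118 mean [597.6, 380.1, 118.5] rect [597.8, 380.7] [24.6, 24.4] 23.8
side
bench z -0.00016324556533682316
long_blank_mid 0.8 1091 825 mean [667.6, 211.1, 29.0] rect [670.0, 205.7] [32.7, 152.7] 2.4
stem_blank_mid 0.79 788 422 mean [667.0, -182.8, 42.8] rect [668.8, -186.6] [101.1, 49.0] 63.3
base_blank_mid 0.78 337 248 mean [437.7, -382.7, 26.8] rect [438.9, -385.8] [59.3, 61.7] 46.7
ferrule_mid 0.63 183 95 mean [448.7, 396.6, 27.1] rect [448.9, 396.3] [25.5, 26.9] 11.4
ferrule_mid 0.39 136 52 mean [667.3, 18.3, 27.2] rect [667.8, 16.7] [18.9, 18.5] 87.9
candle_cup_mid 0.42 150 56 mean [667.7, 18.2, 27.4] rect [668.2, 16.7] [20.7, 17.9] 15.7
wax_tin_mid 0.58 352 273 mean [590.2, -355.9, 27.0] rect [591.2, -359.0] [63.3, 67.6] 24.8
oil_bottle_mid 0.58 1092 174 mean [595.7, 387.6, 118.4] rect [596.6, 386.9] [23.8, 24.6] 10.1
```

View pics/tz.png

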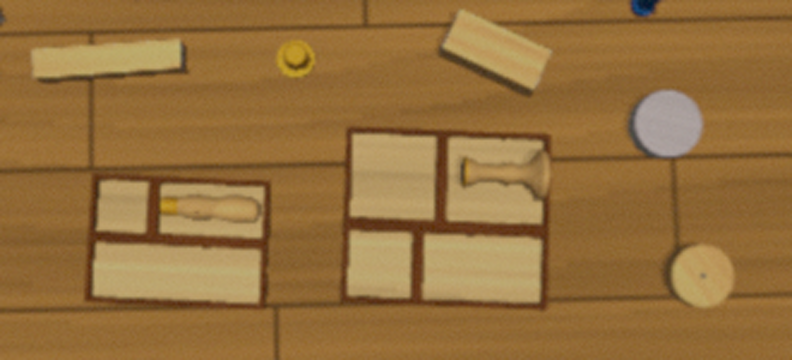

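```bash
cat > tr.py <<'E'
from h import *
for n in ['top','side']:
    c=vision.capture(n); W=cloud(c)
    for l in ['handle_tray','candle_tray']:
        for d in vision.outline_of(n,l)[:1]:
            m=d['mask'].astype(np.uint8); m=cv2.dilate(m,np.ones((7,7)))>0
            P=W[m]; T=P[(P[:,2]>.007)&(P[:,2]<.016)]
            r=cv2.minAreaRect((T[:,:2]*1000).astype(np.float32)); print(n,l,round(d['score'],2),len(T),np.round(r[0],1),np.round(r[1],1),round(r[2],2))
            q=np.round(np.percentile(T[:,2],[5,50,95])*1000,1); print(q)
E
python3 tr.py
```

```text
top handle_tray 0.81 1195 [484.9 133.6] [182.5 130.2] 86.23
[ 7.5 11.4 14.5]
top candle_tray 0.87 1771 [ 505.2 -136.9] [215.5 181.9] 86.49
[ 7.4 11.5 14.6]
side handle_tray 0.93 1270 [484.6 136.9] [184.2 131.7] 86.4
[ 7.9 11.5 14.1]
side candle_tray 0.97 1140 [ 503.2 -136.2] [212.3 179.8] 86.59
[ 7.8 11.4 14. ]
```

View pics/sz.png

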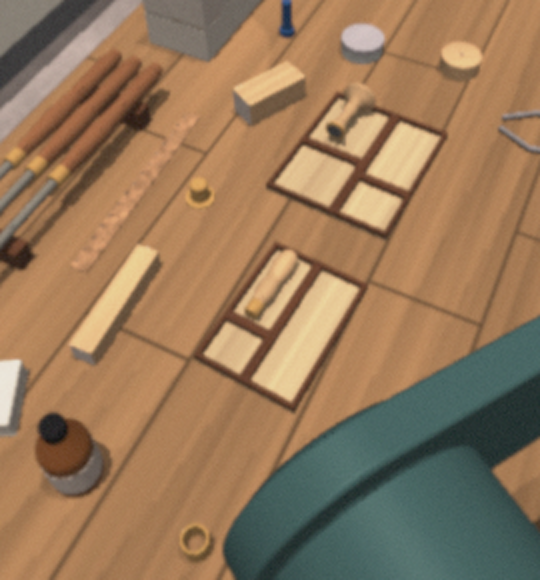

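```bash
cat > comp.py <<'E'
from h import *
lay={'handle_tray':{'long':(-32,0),'fer':(33,59)},'candle_tray':{'stem':(-50,-38),'cup':(-50,66),'base':(40,55)}}
est={'handle_tray':(485,135,-3.7),'candle_tray':(504.5,-136.5,-3.5)}
for n in ['top','side']:
    c=vision.capture(n); W=cloud(c)*1000; hsv=cv2.cvtColor(c['image'],cv2.COLOR_RGB2HSV)
    g=c['image'].astype(int)
    for t,(x,y,a) in est.items():
        a=np.radians(a); R=np.array([[np.cos(a),-np.sin(a)],[np.sin(a),np.cos(a)]])
        L=(W[...,:2]-[x,y])@R
        hx,hy=((65,91) if t[0]=='h' else (89,104))
        inn=(abs(L[...,0])<hx)&(abs(L[...,1])<hy)&(W[...,2]<9)&(W[...,2]>-3)
        pale=(inn&(g[...,1]>125)).astype(np.uint8)
        k,lab,st,ce=cv2.connectedComponentsWithStats(pale,connectivity=4)
        for i in range(1,k):
            if st[i,4]<150: continue
            P=L[lab==i]; lo=np.percentile(P,1,axis=0); hi=np.percentile(P,99,axis=0)
            r=cv2.minAreaRect(P.astype(np.float32))
            print(n,t,st[i,4],'local lo',lo.round(0),'hi',hi.round(0),'c',np.round((lo+hi)/2,1),'rect',np.round(r[1],0),round(r[2],1))
E
python3 comp.py
```

```text
top handle_tray 406 local lo [ 8. 34.] hi [58. 81.] c [33.3 57.3] rect [49. 51.] 89.5
top handle_tray 198 local lo [ 45. -85.] hi [58. 18.] c [ 51.9 -33.5] rect [104.  15.] 89.0
top handle_tray 272 local lo [  8. -84.] hi [25. 17.] c [ 16.5 -33.7] rect [ 20. 102.] 2.4
top handle_tray 1487 local lo [-58. -84.] hi [-6. 81.] c [-31.8  -1.3] rect [ 53. 169.] 0.1
top candle_tray 1166 local lo [-2. 10.] hi [80. 93.] c [39.1 51.7] rect [85. 85.] 90.0
top candle_tray 960 local lo [ -3. -99.] hi [81. -5.] c [ 39.1 -52.4] rect [96. 85.] 90.0
top candle_tray 674 local lo [-83.  32.] hi [-19.  93.] c [-51.   62.6] rect [62. 64.] 89.3
top candle_tray 1269 local lo [-83. -99.] hi [-20.  16.] c [-51.  -41.5] rect [ 65. 119.] 0.1
side handle_tray 232 local lo [  9. -82.] hi [25. 17.] c [ 17.2 -32.1] rect [102.  18.] 89.9
side handle_tray 1429 local lo [-57. -81.] hi [-6. 82.] c [-31.6   0.4] rect [ 53. 169.] 0.3
side handle_tray 408 local lo [10. 35.] hi [57. 83.] c [33.4 59. ] rect [50. 51.] 1.2
side candle_tray 415 local lo [ -1. -96.] hi [80. -8.] c [ 39.3 -51.9] rect [93. 83.] 89.4
side candle_tray 673 local lo [-82. -98.] hi [-19.  15.] c [-50.8 -41.4] rect [ 64. 120.] 0.1
side candle_tray 670 local lo [-1. 13.] hi [80. 92.] c [39.4 52.3] rect [85. 82.] 0.4
side candle_tray 411 local lo [-82.  33.] hi [-19.  93.] c [-50.7  63.2] rect [65. 64.] 0.2
```

```bash
cat > plan.py <<'E'
import sys
from h import *
T={}
def tray(x,y,a,d):
    a_=np.radians(a)
    for k,(u,v) in d.items(): T[k]=(x+u*np.cos(a_)-v*np.sin(a_), y+u*np.sin(a_)+v*np.cos(a_), a)
tray(485,134.5,-3.7,{'long_t':(-32,0),'fer_t':(33,59)})
tray(503.5,-140,-3.5,{'stem_t':(-50,-38),'cup_t':(-50,66),'base_t':(40,55)})
T.update(long=(670,204,2.6),fer=(449,394,-3.7),base=(438.5,-387,-3.5),stem=(668.5,-189,-27),cup=(669.5,13.5,-3.5))
def plan(tx,ty,tz,tth):
    s=status.read_state(); q=s['eef_rot']; p=s['position']*1000
    th=np.degrees(2*np.arctan2(q[1],q[0]))
    dt=(tth-th+90)%180-90   # world change
    f=np.radians(th+dt)
    d=np.array([tx,ty])-p[:2]
    print('t',round(s['t'],2),'pos',p.round(1),'th',round(th,1),'w',round(s['gripper_width'],3),'F',s['ft_force'].round(1),'tilt',q[2:].round(4))
    print('target',np.round([tx,ty,tz,tth],1),'turn',round(-np.radians(dt),3),'then tool dx,dy,dz mm',np.round([d@[np.cos(f),np.sin(f)],d@[np.sin(f),-np.cos(f)],p[2]-tz],1),'dist',round(np.hypot(*d)))
if __name__=='__main__':
    k=sys.argv[1]; z=float(sys.argv[2]); x,y,a=T[k]; plan(x,y,z,a)
E
python3 plan.py long 9; python3 -c "
import plan
for k,v in plan.T.items(): print(k,[round(i,1) for i in v])"
```

```text
t 2.3 pos [246.1 491.9 231.3] th 63.4 w 1.0 F [ 0.5 -0.3 -0.4] tilt [ 0. -0.]
target [670.  204.    9.    2.6] turn 1.062 then tool dx,dy,dz mm [410.4 306.8 222.3] dist 512
long_t [np.float64(453.1), np.float64(136.6), -3.7]
fer_t [np.float64(521.7), np.float64(191.2), -3.7]
stem_t [np.float64(451.3), np.float64(-174.9), -3.5]
cup_t [np.float64(457.6), np.float64(-71.1), -3.5]
base_t [np.float64(546.8), np.float64(-87.5), -3.5]
long [670, 204, 2.6]
fer [449, 394, -3.7]
base [438.5, -387, -3.5]
stem [668.5, -189, -27]
cup [669.5, 13.5, -3.5]
```

```bash
python3 -m inch '[[1,0,0,0,0.177],[1,0,0,0,0.177],[1,0,0,0,0.177],[1,0,0,0,0.177],[1,0,0,0,0.177],[1,0,0,0,0.177]]'; python3 -m inch '[[1,0.037,0.028,0,0],[1,0.037,0.028,0,0],[1,0.037,0.028,0,0],[1,0.037,0.028,0.01,0],[1,0.037,0.028,0.01,0],[1,0.037,0.028,0.01,0],[1,0.037,0.028,0.02,0],[1,0.037,0.028,0.02,0],[1,0.037,0.028,0.02,0],[1,0.037,0.028,0.02,0],[1,0.037,0.028,0.02,0]]'; python3 plan.py long 9
```

```text
t: 3.05
position: [0.2461, 0.4919, 0.2313]
eef_rot: [1.0, 0.02, 0.0, -0.0]
ft_force: [-1.5, 0.3, 1.1]
gripper_width: 0.998
t: 4.42
position: [0.6677, 0.2016, 0.1006]
eef_rot: [1.0, 0.022, 0.0, -0.0]
ft_force: [0.7, 0.8, 0.3]
gripper_width: 1.001
t 4.42 pos [667.7 201.6 100.6] th 2.6 w 1.001 F [0.7 0.8 0.3] tilt [ 0.0001 -0.0001]
target [670.  204.    9.    2.6] turn -0.0 then tool dx,dy,dz mm [ 2.4 -2.3 91.6] dist 3
```

```bash
python3 -m inch '[[1,0.0024,-0.0023,0.04,0],[1,0,0,0.035,0],[1,0,0,0.0165,0],[1,0,0,0,0],[-1,0,0,0,0],[-1,0,0,0,0],[-1,0,0,0,0],[-1,0,0,0,0],[-1,0,0,0,0],[-1,0,0,0,0]]'; python3 plan.py long_t 130
```

```text
t: 5.68
position: [0.6698, 0.2052, 0.0116]
eef_rot: [1.0, 0.023, 0.001, -0.0]
ft_force: [0.5, 0.0, 6.9]
gripper_width: 0.338
t 5.67 pos [669.8 205.2  11.6] th 2.6 w 0.338 F [0.5 0.  6.9] tilt [ 0.0015 -0.0004]
target [453.1 136.6 130.   -3.7] turn 0.11 then tool dx,dy,dz mm [-211.9   82.5 -118.4] dist 227
```

```bash
python3 -m inch '[[-1,0,0,-0.02,0],[-1,0,0,-0.03,0],[-1,0,0,-0.04,0],[-1,0,0,-0.03,0],[-1,0,0,0,0]]'; python3 plan.py long_t 130
python3 - <<'E'
from h import *
c=vision.capture('side'); 
cv2.imwrite('pics/s1.png',cv2.resize(c['image'][100:400,100:400,::-1],None,fx=2,fy=2,interpolation=cv2.INTER_CUBIC))
E
```

```text
t: 6.3
position: [0.6706, 0.2053, 0.1343]
eef_rot: [1.0, 0.023, 0.004, -0.001]
ft_force: [0.6, -0.6, -0.4]
gripper_width: 0.338
t 6.3 pos [670.6 205.3 134.3] th 2.6 w 0.338 F [ 0.6 -0.6 -0.4] tilt [ 0.0037 -0.0007]
target [453.1 136.6 130.   -3.7] turn 0.11 then tool dx,dy,dz mm [-212.6   82.7    4.3] dist 228
```

View pics/s1.png

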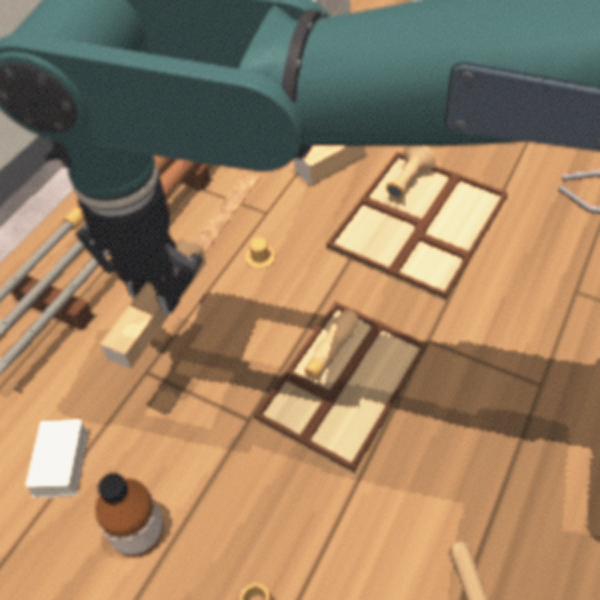

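```bash
cat > held.py <<'E'
from h import *
import sys
l=sys.argv[1]
for n in ['side','top']:
    c=vision.capture(n); W=cloud(c)*1000; p=status.read_state()['position']*1000
    for d in vision.outline_of(n,l)[:1]:
        P=W[d['mask']]; P=P[P[:,2]>p[2]-60]
        if len(P)>10: print(n,l,round(d['score'],2),len(P),'z pct rel TCP',(np.percentile(P[:,2],[2,10,50,90,98])-p[2]).round(1),'xy mean rel',(P[:,:2].mean(0)-p[:2]).round(1), 'xy min/max',np.percentile(P[:,:2],[1,99],axis=0).round(0).tolist())
    # lowest dark points near TCP
    g=c['image'].max(2)
    m=(g<70)&(np.hypot(W[...,0]-p[0],W[...,1]-p[1])<60)&(W[...,2]>p[2]-40)
    if m.sum(): print(n,'dark near tcp lowest z rel',np.percentile(W[m][:,2]-p[2],[0,1,3,10]).round(1),m.sum())
E
python3 held.py long_blank_mid
```

```text
side long_blank_mid 0.63 791 z pct rel TCP [-6.8 -0.1 19.8 21.7 23. ] xy mean rel [-4.1 33.2] xy min/max [[651.0, 132.0], [684.0, 281.0]]
side dark near tcp lowest z rel [13.8 28.  45.3 69.5] 2956
top long_blank_mid 0.72 631 z pct rel TCP [-7.   4.2 18.2 20.8 22.1] xy mean rel [ -1.9 -27.3] xy min/max [[650.0, 125.0], [685.0, 275.0]]
top dark near tcp lowest z rel [ 92.2 135.6 151.8 210.9] 1354
```

```bash
python3 -m inch '[[-1,0,0,0,0.11],[-1,-0.0425,0.0164,0,0],[-1,-0.0425,0.0164,0,0],[-1,-0.0425,0.0164,0,0],[-1,-0.0425,0.0164,0,0],[-1,-0.0425,0.0164,0,0],[-1,0,0,0,0],[-1,0,0,0.05,0],[-1,0,0,0.04,0],[-1,0,0,0,0]]'; python3 plan.py long_t 14
python3 - <<'E'
from h import *
c=vision.capture('side'); 
cv2.imwrite('pics/s2.png',cv2.resize(c['image'][100:400,150:450,::-1],None,fx=2,fy=2,interpolation=cv2.INTER_CUBIC))
E
```

```text
t: 7.8
position: [0.4483, 0.1364, 0.0357]
eef_rot: [0.999, -0.032, -0.005, 0.001]
ft_force: [-0.1, -0.3, -1.3]
gripper_width: 0.338
t 7.8 pos [448.3 136.4  35.7] th -3.7 w 0.338 F [-0.1 -0.3 -1.3] tilt [-0.0048  0.001 ]
target [453.1 136.6  14.   -3.7] turn -0.0 then tool dx,dy,dz mm [ 4.7 -0.5 21.7] dist 5
```

View pics/s2.png

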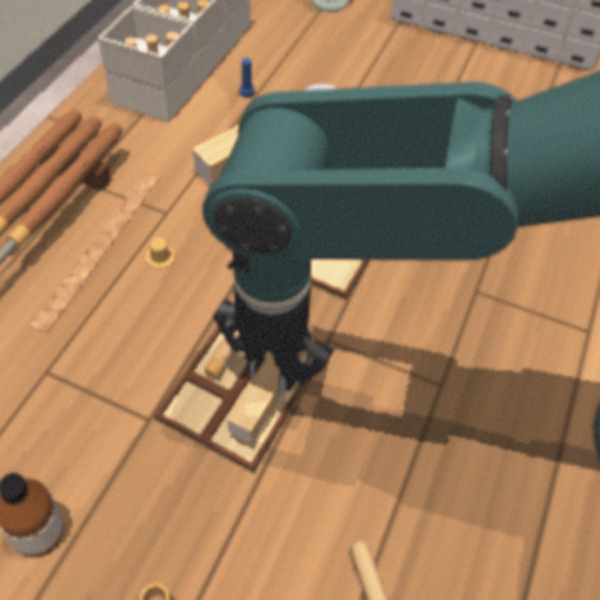

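```bash
python3 -m inch '[[-1,0.0047,-0.001,0.01,0],[-1,0,0,0.0085,0],[-1,0,0,0,0]]'; python3 plan.py long_t 14; python3 held.py long_blank_mid
```

```text
t: 8.22
position: [0.4561, 0.1376, 0.0211]
eef_rot: [0.999, -0.033, -0.0, 0.0]
ft_force: [-1.2, -0.3, -1.8]
gripper_width: 0.34
t 8.22 pos [456.1 137.6  21.1] th -3.7 w 0.34 F [-1.2 -0.3 -1.8] tilt [-0.0003  0.    ]
target [453.1 136.6  14.   -3.7] turn -0.0 then tool dx,dy,dz mm [-2.9  1.2  7.1] dist 3
side long_blank_mid 0.89 584 z pct rel TCP [-7.   1.6 17.7 19.3 20.6] xy mean rel [ 0.6 40.3] xy min/max [[442.0, 126.0], [473.0, 214.0]]
side dark near tcp lowest z rel [-22.8  -9.5  29.9  56.7] 2266
top long_blank_mid 0.83 260 z pct rel TCP [10.4 15.2 18.2 20.8 22.6] xy mean rel [ -3.  -56.2] xy min/max [[439.0, 59.0], [468.0, 105.0]]
top dark near tcp lowest z rel [-23.8 -20.9 -11.6 100. ] 895
```

```bash
python3 -m inch '[[-1,-0.002,0.001,0.003,0],[-1,0,0,0.003,0],[-1,0,0,0,0]]'; python3 plan.py long_t 14
```

```text
t: 8.8
position: [0.4541, 0.1367, 0.0156]
eef_rot: [0.999, -0.032, 0.0, -0.0]
ft_force: [-2.3, -0.0, 2.8]
gripper_width: 0.337
t 8.8 pos [454.1 136.7  15.6] th -3.7 w 0.337 F [-2.3 -0.   2.8] tilt [ 0.0001 -0.    ]
target [453.1 136.6  14.   -3.7] turn -0.0 then tool dx,dy,dz mm [-1.   0.2  1.6] dist 1
```

```bash
python3 -m inch '[[0.1,0,0,0,0],[0.1,0,0,0,0],[0.1,0,0,-0.005,0],[0.1,0,0,-0.03,0],[1,0,0,-0.05,0],[1,0,0,-0.03,0]]'; python3 plan.py fer 130
python3 - <<'E'
from h import *
for n in ['side','top']:
  c=vision.capture(n); 
  cv2.imwrite(f'pics/{n}3.png',cv2.resize(c['image'][150:410,80:400,::-1],None,fx=2,fy=2,interpolation=cv2.INTER_CUBIC))
E
```

```text
t: 9.55
position: [0.4552, 0.137, 0.1334]
eef_rot: [0.999, -0.032, 0.002, -0.0]
ft_force: [0.3, -0.8, 0.7]
gripper_width: 0.945
t 9.55 pos [455.2 137.  133.4] th -3.7 w 0.945 F [ 0.3 -0.8  0.7] tilt [ 0.002  -0.0005]
target [449.  394.  130.   -3.7] turn -0.0 then tool dx,dy,dz mm [ -22.8 -256.1    3.4] dist 257
```

View pics/side3.png

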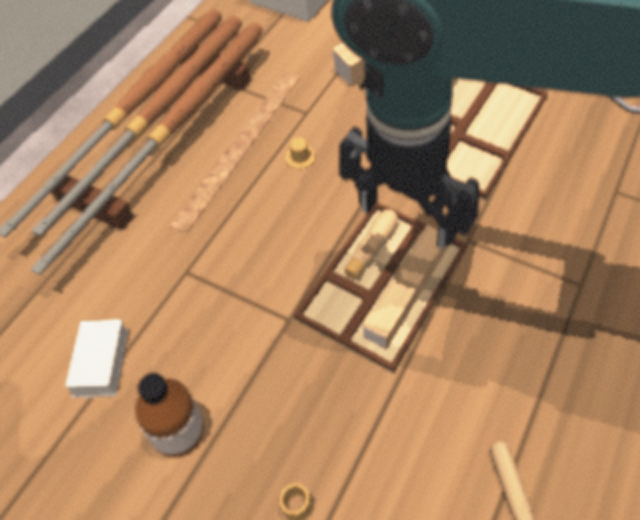

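View pics/top3.png

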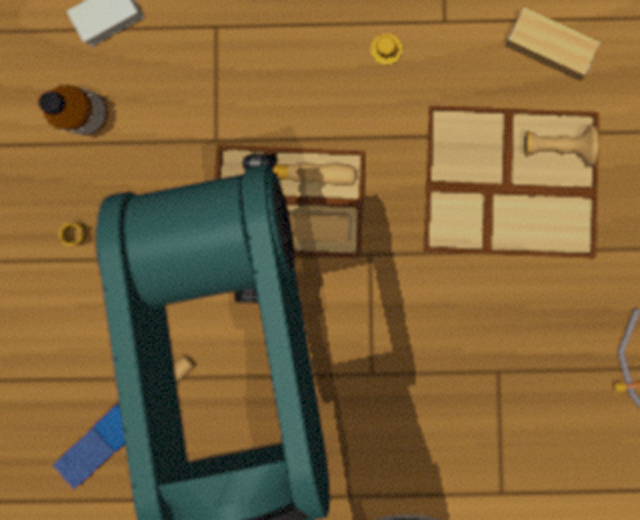

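```bash
python3 m.py | grep -E "ferr|^top|^side"; python3 -m inch '[[1,-0.0038,-0.0427,0,0],[1,-0.0038,-0.0427,0,0],[1,-0.0038,-0.0427,0,0],[1,-0.0038,-0.0427,0,0],[1,-0.0038,-0.0427,0,0],[1,-0.0038,-0.0427,0,0],[1,0,0,0.02,0],[1,0,0,0.02,0]]'; python3 plan.py fer 9
```

```text
top
ferrule_mid 0.51 162 60 mean [450.7, 390.9, 27.5] rect [451.0, 390.8] [24.0, 26.2] 88.2
side
ferrule_mid 0.59 160 78 mean [447.3, 396.9, 26.5] rect [448.2, 396.2] [24.4, 26.3] 45.5
t: 11.45
position: [0.448, 0.3948, 0.09]
eef_rot: [0.999, -0.032, 0.0, -0.0]
ft_force: [0.2, -0.9, -0.3]
gripper_width: 0.997
t 11.45 pos [448.  394.8  90. ] th -3.6 w 0.997 F [ 0.2 -0.9 -0.3] tilt [ 0.0003 -0.0002]
target [449.  394.    9.   -3.7] turn 0.001 then tool dx,dy,dz mm [ 1.1  0.8 81. ] dist 1
```

```bash
python3 -m inch '[[1,0.0013,0.0013,0.04,0],[1,0,0,0.03,0],[1,0,0,0.01,0],[1,0,0,0,0],[1,0,0,0,0]]';  python3 plan.py fer 9
```

```text
t: 12.08
position: [0.4503, 0.3933, 0.0122]
eef_rot: [0.999, -0.032, 0.001, -0.001]
ft_force: [-0.1, 0.1, 0.5]
gripper_width: 0.999
t 12.07 pos [450.3 393.3  12.2] th -3.7 w 0.999 F [-0.1  0.1  0.5] tilt [ 0.0013 -0.001 ]
target [449.  394.    9.   -3.7] turn -0.0 then tool dx,dy,dz mm [-1.4 -0.6  3.2] dist 2
```

```bash
python3 -m inch '[[1,-0.001,0,0.003,0],[-1,0,0,0,0],[-1,0,0,0,0],[-1,0,0,0,0],[-1,0,0,0,0],[-1,0,0,0,0],[-1,0,0,0,0]]';  python3 plan.py fer 9;python3 -m inch '[[-1,0,0,-0.03,0],[-1,0,0,-0.04,0],[-1,0,0,-0.04,0],[-1,0,0,0,0]]';  python3 plan.py fer_t 130; python3 held.py ferrule_mid
```

```text
t: 12.95
position: [0.4485, 0.3928, 0.0078]
eef_rot: [0.999, -0.032, 0.0, -0.0]
ft_force: [0.0, -0.7, 3.1]
gripper_width: 0.312
t 12.95 pos [448.5 392.8   7.8] th -3.7 w 0.312 F [ 0.  -0.7  3.1] tilt [ 0.0004 -0.0003]
target [449.  394.    9.   -3.7] turn -0.0 then tool dx,dy,dz mm [ 0.4 -1.2 -1.2] dist 1
t: 13.45
position: [0.4502, 0.394, 0.1215]
eef_rot: [0.999, -0.032, 0.003, -0.003]
ft_force: [-0.2, 0.3, -0.8]
gripper_width: 0.305
t 13.45 pos [450.2 394.  121.5] th -3.7 w 0.305 F [-0.2  0.3 -0.8] tilt [ 0.0033 -0.0025]
target [521.7 191.2 130.   -3.7] turn -0.0 then tool dx,dy,dz mm [ 84.5 197.7  -8.5] dist 215
side dark near tcp lowest z rel [17.1 50.3 56.2 91.7] 2270
top ferrule_mid 0.69 105 z pct rel TCP [-5.6 -0.9 10.4 21.5 23.8] xy mean rel [-0.5 -4.3] xy min/max [[437.0, 377.0], [459.0, 403.0]]
top dark near tcp lowest z rel [-6.8 12.  25.  56.6] 2292
```

```bash
python3 -m inch '[[-1,0.0169,0.0395,0,0],[-1,0.0169,0.0395,0,0],[-1,0.0169,0.0395,0,0],[-1,0.0169,0.0395,0,0],[-1,0.0169,0.0395,0,0],[-1,0,0,0,0],[-1,0,0,0.04,0],[-1,0,0,0.03,0],[-1,0,0,0.01,0],[-1,0,0,0,0]]';  python3 plan.py fer_t 14; python3 held.py ferrule_mid
python3 - <<'E'
from h import *
c=vision.capture('side'); 
cv2.imwrite('pics/s4.png',cv2.resize(c['image'][150:400,150:450,::-1],None,fx=2,fy=2,interpolation=cv2.INTER_CUBIC))
E
```

```text
t: 14.9
position: [0.5188, 0.1904, 0.0362]
eef_rot: [0.999, -0.032, -0.001, 0.0]
ft_force: [-0.1, 0.9, 0.4]
gripper_width: 0.306
t 14.9 pos [518.8 190.4  36.2] th -3.7 w 0.306 F [-0.1  0.9  0.4] tilt [-0.0012  0.0002]
target [521.7 191.2  14.   -3.7] turn 0.0 then tool dx,dy,dz mm [ 2.9 -1.  22.2] dist 3
side dark near tcp lowest z rel [-29.5 -25.5  17.8  54.4] 2258
top dark near tcp lowest z rel [-39.7 -38.6 -32.6 -27.8] 1052
```

View pics/s4.png

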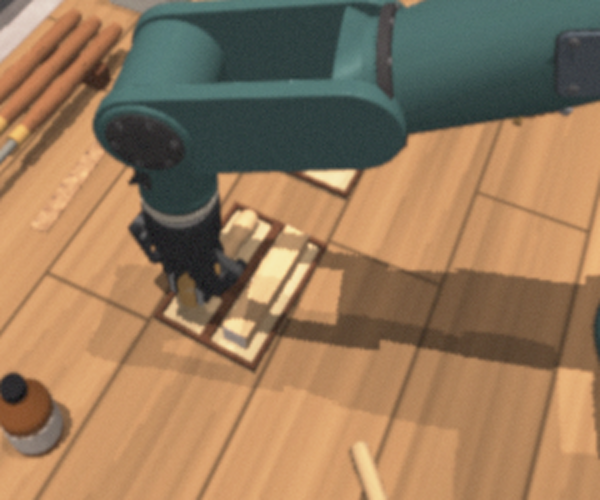

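```bash
python3 -m inch '[[-1,0.0025,-0.001,0.01,0],[-1,0,0,0.008,0],[-1,0,0,0.002,0],[-1,0,0,0,0]]';  python3 plan.py fer_t 14
```

```text
t: 15.65
position: [0.522, 0.1907, 0.0168]
eef_rot: [0.999, -0.033, -0.0, 0.0]
ft_force: [0.6, 0.5, -0.4]
gripper_width: 0.31
t 15.65 pos [522.  190.7  16.8] th -3.7 w 0.31 F [ 0.6  0.5 -0.4] tilt [-0.0005  0.0001]
target [521.7 191.2  14.   -3.7] turn -0.0 then tool dx,dy,dz mm [-0.3 -0.5  2.8] dist 1
```

```bash
python3 -m inch '[[-1,0,0,0.003,0],[-1,0,0,0,0],[-1,0,0,0,0]]';  python3 plan.py fer_t 13
```

```text
t: 16.02
position: [0.5224, 0.1909, 0.0145]
eef_rot: [0.999, -0.032, 0.0, -0.0]
ft_force: [-0.1, -0.6, -0.9]
gripper_width: 0.304
t 16.02 pos [522.4 190.9  14.5] th -3.7 w 0.304 F [-0.1 -0.6 -0.9] tilt [ 0.0001 -0.0001]
target [521.7 191.2  13.   -3.7] turn -0.0 then tool dx,dy,dz mm [-0.6 -0.3  1.5] dist 1
```

Lower slightly more to feel contact, then release.

```bash
python3 -m inch '[[-1,0,0,0.002,0],[-1,0,0,0,0]]';  python3 plan.py fer_t 13; python3 -m inch '[[0,0,0,0,0],[0,0,0,0,0],[0,0,0,-0.005,0],[0,0,0,-0.03,0],[1,0,0,-0.05,0],[1,0,0,-0.03,0]]'; python3 plan.py base 130
python3 - <<'E'
from h import *
c=vision.capture('side'); 
cv2.imwrite('pics/s5.png',cv2.resize(c['image'][150:400,150:450,::-1],None,fx=2,fy=2,interpolation=cv2.INTER_CUBIC))
E
```

```text
t: 16.27
position: [0.5221, 0.1908, 0.0121]
eef_rot: [0.999, -0.032, -0.0, 0.0]
ft_force: [-0.2, -0.4, 0.1]
gripper_width: 0.307
t 16.27 pos [522.1 190.8  12.1] th -3.7 w 0.307 F [-0.2 -0.4  0.1] tilt [-0.0002  0.    ]
target [521.7 191.2  13.   -3.7] turn -0.0 then tool dx,dy,dz mm [-0.4 -0.4 -0.9] dist 1
t: 17.02
position: [0.5234, 0.1911, 0.1308]
eef_rot: [0.999, -0.032, 0.002, -0.001]
ft_force: [-0.0, 0.6, -0.2]
gripper_width: 0.904
t 17.02 pos [523.4 191.1 130.8] th -3.7 w 0.904 F [-0.   0.6 -0.2] tilt [ 0.0021 -0.0006]
target [ 438.5 -387.   130.    -3.5] turn -0.004 then tool dx,dy,dz mm [-49.5 582.2   0.8] dist 584
```

View pics/s5.png

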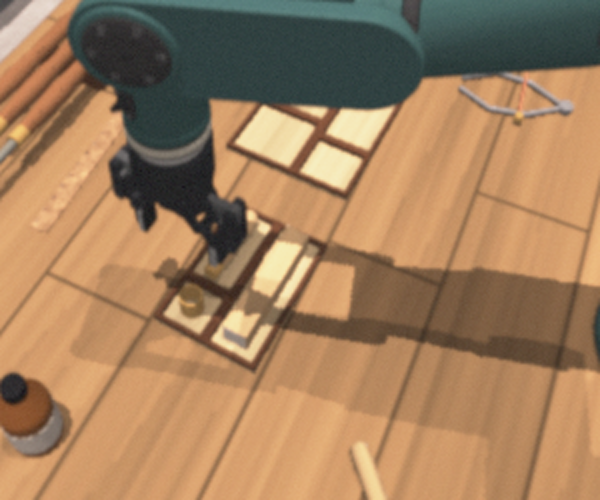

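```bash
python3 -m inch '[[1,-0.0041,0.0485,0,0],[1,-0.0041,0.0485,0,0],[1,-0.0041,0.0485,0,0],[1,-0.0041,0.0485,0,0],[1,-0.0041,0.0485,0,0],[1,-0.0041,0.0485,0,0],[1,-0.0041,0.0485,0,0],[1,-0.0041,0.0485,0,0],[1,-0.0041,0.0485,0,0],[1,-0.0041,0.0485,0,0],[1,-0.0041,0.0485,0,0],[1,-0.0041,0.0485,0,0]]';python3 -m inch '[[1,0,0,0.02,0],[1,0,0,0.02,0],[1,0,0,0,0]]'; python3 plan.py base 8;  python3 m.py | grep -E "base|^top|^side"
python3 - <<'E'
from h import *
c=vision.capture('side'); 
cv2.imwrite('pics/s6.png',cv2.resize(c['image'][50:300,150:500,::-1],None,fx=2,fy=2,interpolation=cv2.INTER_CUBIC))
c=vision.capture('top'); 
cv2.imwrite('pics/t6.png',cv2.resize(c['image'][150:350,250:550,::-1],None,fx=2,fy=2,interpolation=cv2.INTER_CUBIC))
E
```

```text
t: 18.58
position: [0.435, -0.3883, 0.1274]
eef_rot: [0.999, -0.033, 0.0, 0.0]
ft_force: [0.2, -0.0, -0.3]
gripper_width: 1.0
t: 18.95
position: [0.4342, -0.3858, 0.0851]
eef_rot: [0.999, -0.033, -0.002, -0.002]
ft_force: [-1.1, 0.4, 0.8]
gripper_width: 1.005
t 18.95 pos [ 434.2 -385.8   85.1] th -3.7 w 1.005 F [-1.1  0.4  0.8] tilt [-0.0016 -0.0017]
target [ 438.5 -387.     8.    -3.5] turn -0.004 then tool dx,dy,dz mm [ 4.4  1.  77.1] dist 4
top
base_blank_mid 0.59 591 546 mean [439.2, -388.2, 27.9] rect [439.3, -388.6] [61.1, 59.7] 87.5
base_blank_mid 0.19 18 16 mean [521.4, 184.8, 27.5] rect [524.0, 188.3] [25.7, 12.0] 70.7
side
base_blank_mid 0.57 314 242 mean [437.1, -382.3, 26.9] rect [438.0, -387.0] [57.2, 62.8] 3.4
```

View pics/s6.png

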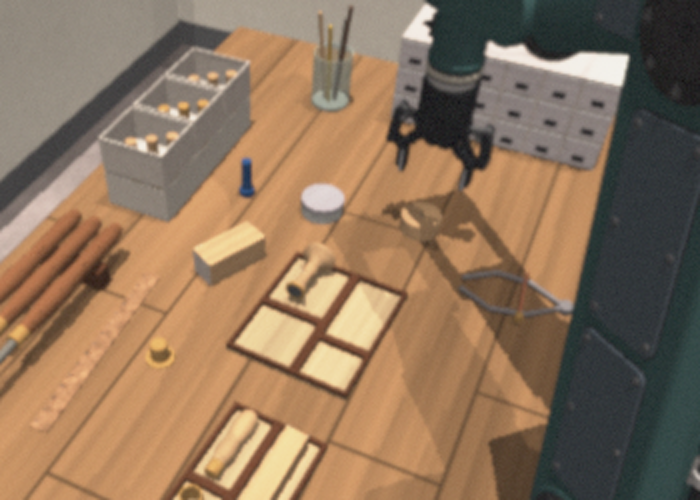

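View pics/t6.png

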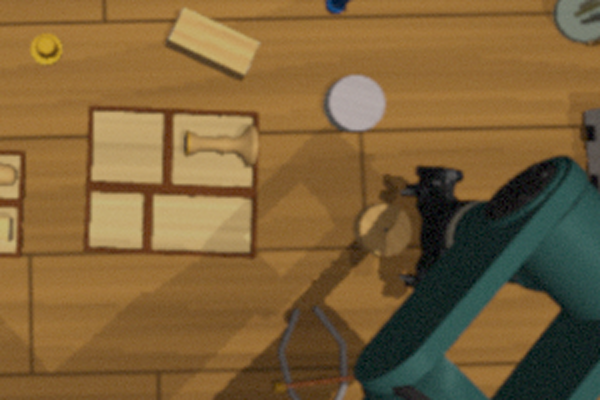

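```bash
python3 -m inch '[[1,0.0042,0.0015,0.03,0],[1,0,0,0.02,0],[1,0,0,0,0]]';  python3 plan.py base 8
```

```text
t: 20.23
position: [0.4383, -0.3873, 0.035]
eef_rot: [0.999, -0.033, -0.002, -0.002]
ft_force: [0.3, -0.2, -0.1]
gripper_width: 0.999
t 20.23 pos [ 438.3 -387.3   35. ] th -3.7 w 0.999 F [ 0.3 -0.2 -0.1] tilt [-0.0017 -0.0018]
target [ 438.5 -387.     8.    -3.5] turn -0.004 then tool dx,dy,dz mm [ 0.2 -0.3 27. ] dist 0
```

```bash
python3 -m inch '[[1,0,0,0.015,0],[1,0,0,0.012,0],[1,0,0,0,0],[-1,0,0,0,0],[-1,0,0,0,0],[-1,0,0,0,0],[-1,0,0,0,0],[-1,0,0,0,0]]';  python3 plan.py base 8; python3 -m inch '[[-1,0,0,-0.03,0],[-1,0,0,-0.04,0],[-1,0,0,-0.04,0],[-1,0,0,0,0]]';  python3 plan.py base_t 120; python3 held.py base_blank_mid
```

```text
t: 21.22
position: [0.4402, -0.3893, 0.0116]
eef_rot: [0.999, -0.033, 0.001, 0.001]
ft_force: [0.1, 0.0, 5.6]
gripper_width: 0.7
t 21.23 pos [ 440.2 -389.3   11.6] th -3.7 w 0.7 F [0.1 0.  5.6] tilt [0.0009 0.0009]
target [ 438.5 -387.     8.    -3.5] turn -0.004 then tool dx,dy,dz mm [-1.8 -2.2  3.6] dist 3
t: 21.72
position: [0.441, -0.3901, 0.1241]
eef_rot: [0.999, -0.032, 0.003, 0.003]
ft_force: [-0.1, -0.6, -0.6]
gripper_width: 0.697
t 21.73 pos [ 441.  -390.1  124.1] th -3.7 w 0.697 F [-0.1 -0.6 -0.6] tilt [0.0027 0.0026]
target [546.8 -87.5 120.   -3.5] turn -0.004 then tool dx,dy,dz mm [  87.1 -308.4    4.1] dist 320
side base_blank_mid 0.62 373 z pct rel TCP [-7.4 -2.4 17.4 20.2 21.3] xy mean rel [-1.6 10.9] xy min/max [[411.0, -417.0], [467.0, -357.0]]
side dark near tcp lowest z rel [17.2 33.1 52.5 71.6] 1954
top base_blank_mid 0.66 558 z pct rel TCP [-2.1  8.8 17.1 19.5 20.7] xy mean rel [0.3 9.5] xy min/max [[411.0, -401.0], [467.0, -358.0]]
top dark near tcp lowest z rel [-6.2 20.9 47.4 65. ] 2277
```

```bash
python3 -m inch '[[-1,0.0125,-0.0437,0,0],[-1,0.0125,-0.0437,0,0],[-1,0.0125,-0.0437,0,0],[-1,0.0125,-0.0437,0,0],[-1,0.0125,-0.0437,0,0],[-1,0.0125,-0.0437,0,0],[-1,0.0125,-0.0437,0,0],[-1,0,0,0,-0.004],[-1,0,0,0.04,0],[-1,0,0,0.02,0],[-1,0,0,0.01,0],[-1,0,0,0,0]]';  python3 plan.py base_t 13; python3 held.py base_blank_mid
python3 - <<'E'
from h import *
c=vision.capture('side'); 
cv2.imwrite('pics/s7.png',cv2.resize(c['image'][120:320,200:450,::-1],None,fx=2,fy=2,interpolation=cv2.INTER_CUBIC))
E
```

```text
t: 23.42
position: [0.5457, -0.0894, 0.049]
eef_rot: [1.0, -0.031, -0.001, -0.0]
ft_force: [-0.5, 0.6, -0.0]
gripper_width: 0.701
t 23.43 pos [545.7 -89.4  49. ] th -3.5 w 0.701 F [-0.5  0.6 -0. ] tilt [-0.0014 -0.0002]
target [546.8 -87.5  13.   -3.5] turn -0.001 then tool dx,dy,dz mm [ 1.  -1.9 36. ] dist 2
side base_blank_mid 0.63 431 z pct rel TCP [-39.1  -4.5  14.2  16.5  25.3] xy mean rel [-1.6  8.9] xy min/max [[516.0, -170.0], [584.0, -56.0]]
side dark near tcp lowest z rel [-39.9 -37.5  30.   60.3] 2128
top base_blank_mid 0.43 920 z pct rel TCP [-48.3 -25.7  -7.9  -5.4  -3.7] xy mean rel [ 118.5 -100. ] xy min/max [[632.0, -240.0], [705.0, -140.0]]
top dark near tcp lowest z rel [-40.  -39.3 -37.7 108.9] 986
```

View pics/s7.png

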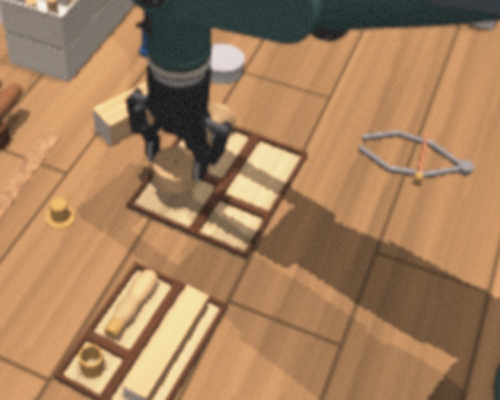

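```bash
python3 -m inch '[[-1,0.001,0,0.015,0],[-1,0,0,0.012,0],[-1,0,0,0.006,0],[-1,0,0,0,0]]';  python3 plan.py base_t 13
```

```text
t: 24.18
position: [0.5473, -0.0889, 0.0165]
eef_rot: [1.0, -0.03, -0.001, -0.0]
ft_force: [0.4, -0.1, -1.3]
gripper_width: 0.699
t 24.18 pos [547.3 -88.9  16.5] th -3.5 w 0.699 F [ 0.4 -0.1 -1.3] tilt [-0.0006 -0.0002]
target [546.8 -87.5  13.   -3.5] turn 0.0 then tool dx,dy,dz mm [-0.6 -1.3  3.5] dist 1
```

```bash
python3 -m inch '[[-1,0,0,0.003,0],[-1,0,0,0,0]]';  python3 plan.py base_t 13; python3 -m inch '[[0.8,0,0,0,0],[0.8,0,0,0,0],[0.8,0,0,-0.005,0],[0.8,0,0,-0.03,0],[1,0,0,-0.05,0],[1,0,0,-0.03,0]]'; python3 plan.py stem 130;  python3 m.py | grep -E "base|stem|^top|^side"
python3 - <<'E'
from h import *
c=vision.capture('side'); 
cv2.imwrite('pics/s8.png',cv2.resize(c['image'][120:320,200:450,::-1],None,fx=2,fy=2,interpolation=cv2.INTER_CUBIC))
E
```

```text
t: 24.42
position: [0.548, -0.089, 0.0155]
eef_rot: [1.0, -0.03, 0.0, 0.0]
ft_force: [-1.9, 1.3, 4.4]
gripper_width: 0.697
t 24.43 pos [548.  -89.   15.5] th -3.5 w 0.697 F [-1.9  1.3  4.4] tilt [0.0004 0.0001]
target [546.8 -87.5  13.   -3.5] turn 0.0 then tool dx,dy,dz mm [-1.3 -1.4  2.5] dist 2
t: 25.18
position: [0.5487, -0.0893, 0.1325]
eef_rot: [1.0, -0.031, 0.002, 0.0]
ft_force: [0.5, -0.3, 0.0]
gripper_width: 0.998
t 25.18 pos [548.7 -89.3 132.5] th -3.5 w 0.998 F [ 0.5 -0.3  0. ] tilt [0.002  0.0004]
target [ 668.5 -189.   130.   -27. ] turn 0.41 then tool dx,dy,dz mm [152.   34.5   2.5] dist 156
top
base_blank_mid 0.49 65 64 mean [531.5, -76.1, 31.4] rect [531.5, -75.8] [29.9, 14.3] 36.7
side
stem_blank_mid 0.58 603 304 mean [670.8, -173.2, 42.5] rect [668.4, -186.6] [101.6, 48.3] 62.3
base_blank_mid 0.67 434 377 mean [545.7, -83.1, 30.4] rect [548.1, -86.6] [59.4, 62.8] 25.4
```

View pics/s8.png

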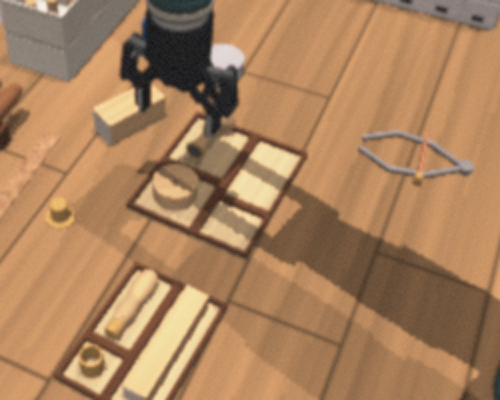

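```bash
python3 -m inch '[[1,0,0,0,0.137],[1,0,0,0,0.137],[1,0,0,0,0.136],[1,0.038,0.0086,0,0],[1,0.038,0.0086,0,0],[1,0.038,0.0086,0,0],[1,0.038,0.0086,0,0],[1,0,0,0.02,0],[1,0,0,0,0]]'; python3 plan.py stem 14
```

```text
t: 27.15
position: [0.6654, -0.1876, 0.1056]
eef_rot: [0.972, -0.233, -0.003, -0.001]
ft_force: [-0.3, 1.4, 0.1]
gripper_width: 1.004
t 27.15 pos [ 665.4 -187.6  105.6] th -27.0 w 1.004 F [-0.3  1.4  0.1] tilt [-0.0035 -0.0006]
target [ 668.5 -189.    14.   -27. ] turn 0.0 then tool dx,dy,dz mm [ 3.4 -0.2 91.6] dist 3
```

```bash
python3 -m inch '[[1,0.0034,0,0.04,0],[1,0,0,0.03,0],[1,0,0,0.02,0],[1,0,0,0,0],[-1,0,0,0,0],[-1,0,0,0,0],[-1,0,0,0,0],[-1,0,0,0,0],[-1,0,0,0,0],[-1,0,0,0,0]]';  python3 plan.py stem 14; python3 -m inch '[[-1,0,0,-0.03,0],[-1,0,0,-0.04,0],[-1,0,0,-0.04,0],[-1,0,0,0,0]]';  python3 plan.py stem_t 130; python3 held.py stem_blank_mid
```

```text
t: 28.4
position: [0.6718, -0.1906, 0.0216]
eef_rot: [0.972, -0.233, 0.002, 0.0]
ft_force: [-0.1, -0.2, 5.6]
gripper_width: 0.5
t 28.4 pos [ 671.8 -190.6   21.6] th -27.0 w 0.5 F [-0.1 -0.2  5.6] tilt [0.0019 0.0001]
target [ 668.5 -189.    14.   -27. ] turn 0.0 then tool dx,dy,dz mm [-3.6  0.1  7.6] dist 4
t: 28.9
position: [0.6728, -0.1911, 0.1344]
eef_rot: [0.972, -0.233, 0.005, 0.001]
ft_force: [0.8, -0.2, -0.8]
gripper_width: 0.501
t 28.9 pos [ 672.8 -191.1  134.4] th -27.0 w 0.501 F [ 0.8 -0.2 -0.8] tilt [0.0046 0.0005]
target [ 451.3 -174.9  130.    -3.5] turn -0.41 then tool dx,dy,dz mm [-222.1   -2.7    4.4] dist 222
side stem_blank_mid 0.88 632 z pct rel TCP [-16.9 -12.4  12.8  25.9  27.2] xy mean rel [-1.1 20.8] xy min/max [[632.0, -222.0], [711.0, -136.0]]
side dark near tcp lowest z rel [13.1 26.1 37.6 68.3] 1948
top stem_blank_mid 0.9 412 z pct rel TCP [-15.7  -2.8  23.   25.9  27.8] xy mean rel [-9.4  1.6] xy min/max [[628.0, -239.0], [709.0, -139.0]]
top dark near tcp lowest z rel [ -8.6 111.1 131.3 173.3] 1741
```

```bash
python3 -m inch '[[-1,0,0,0,-0.137],[-1,0,0,0,-0.137],[-1,0,0,0,-0.136],[-1,-0.044,-0.0005,0,0],[-1,-0.044,-0.0005,0,0],[-1,-0.044,-0.0005,0,0],[-1,-0.044,-0.0005,0,0],[-1,-0.044,-0.0005,0,0],[-1,0,0,0.03,0],[-1,0,0,0.03,0],[-1,0,0,0,0]]'; python3 plan.py stem_t 22;python3 held.py stem_blank_mid
python3 - <<'E'
from h import *
c=vision.capture('side'); 
cv2.imwrite('pics/s9.png',cv2.resize(c['image'][120:320,200:450,::-1],None,fx=2,fy=2,interpolation=cv2.INTER_CUBIC))
c=vision.capture('top'); 
cv2.imwrite('pics/t9.png',cv2.resize(c['image'][150:350,150:450,::-1],None,fx=2,fy=2,interpolation=cv2.INTER_CUBIC))
E
```

```text
t: 30.48
position: [0.4476, -0.1725, 0.0649]
eef_rot: [1.0, -0.031, -0.005, -0.002]
ft_force: [-0.6, -0.4, -1.4]
gripper_width: 0.501
t 30.48 pos [ 447.6 -172.5   64.9] th -3.5 w 0.501 F [-0.6 -0.4 -1.4] tilt [-0.0045 -0.0023]
target [ 451.3 -174.9   22.    -3.5] turn -0.0 then tool dx,dy,dz mm [ 3.8  2.1 42.9] dist 4
side stem_blank_mid 0.81 568 z pct rel TCP [-20.9 -12.4  18.8  21.3  22.4] xy mean rel [-1.9 26.8] xy min/max [[426.0, -210.0], [470.0, -119.0]]
side dark near tcp lowest z rel [10.3 24.  43.8 65. ] 2219
top stem_blank_mid 0.68 304 z pct rel TCP [-15.    7.2  21.   23.2  24.7] xy mean rel [ 3.  35.4] xy min/max [[432.0, -159.0], [474.0, -125.0]]
top dark near tcp lowest z rel [ 12.3  59.1  93.4 314.5] 994
```

View pics/s9.png

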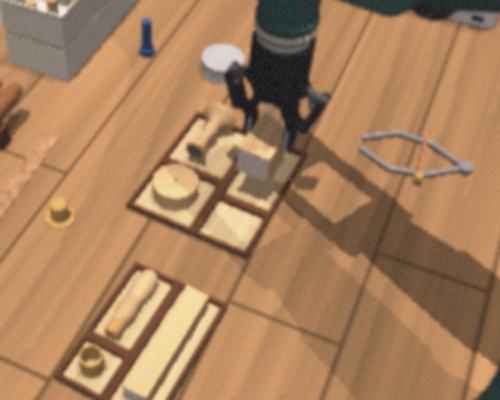

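View pics/t9.png

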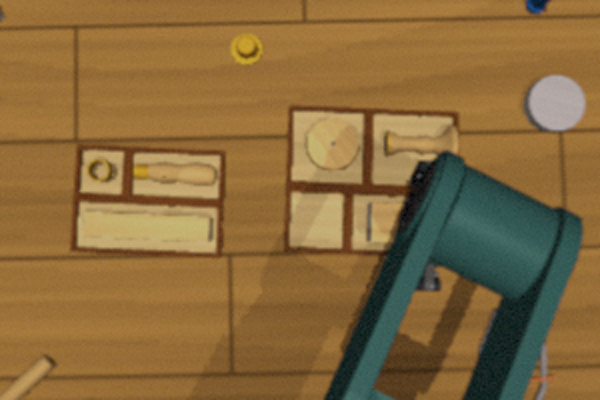

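```bash
python3 -m inch '[[-1,0.0038,0.002,0.02,0],[-1,0,0,0.015,0],[-1,0,0,0.006,0],[-1,0,0,0,0],[-1,0,0,0,0]]'; python3 plan.py stem_t 22
```

```text
t: 31.4
position: [0.4552, -0.1767, 0.0289]
eef_rot: [1.0, -0.03, 0.001, 0.0]
ft_force: [-0.9, 0.1, -1.7]
gripper_width: 0.501
t 31.4 pos [ 455.2 -176.7   28.9] th -3.5 w 0.501 F [-0.9  0.1 -1.7] tilt [0.0006 0.0002]
target [ 451.3 -174.9   22.    -3.5] turn 0.0 then tool dx,dy,dz mm [-4.  -1.6  6.9] dist 4
```

```bash
python3 -m inch '[[-1,-0.0025,-0.001,0.003,0],[-1,0,0,0.003,0],[-1,0,0,0,0]]'; python3 plan.py stem_t 22
```

```text
t: 31.78
position: [0.4527, -0.1756, 0.0255]
eef_rot: [1.0, -0.03, 0.001, 0.0]
ft_force: [-6.1, 3.2, 15.0]
gripper_width: 0.495
t 31.77 pos [ 452.7 -175.6   25.5] th -3.5 w 0.495 F [-6.1  3.2 15. ] tilt [0.0006 0.0003]
target [ 451.3 -174.9   22.    -3.5] turn 0.0 then tool dx,dy,dz mm [-1.5 -0.6  3.5] dist 2
```

```bash
python3 -m inch '[[0.4,0,0,-0.001,0],[0.4,0,0,0,0],[0.4,0,0,-0.005,0],[0.4,0,0,-0.03,0],[1,0,0,-0.05,0],[1,0,0,-0.03,0]]'; python3 plan.py cup 130;  python3 m.py | grep -E "cup|stem|^top|^side"
python3 - <<'E'
from h import *
c=vision.capture('side'); 
cv2.imwrite('pics/s10.png',cv2.resize(c['image'][120:320,200:450,::-1],None,fx=2,fy=2,interpolation=cv2.INTER_CUBIC))
E
```

```text
t: 32.52
position: [0.4532, -0.1758, 0.1411]
eef_rot: [1.0, -0.03, 0.002, 0.001]
ft_force: [0.3, -1.4, -0.2]
gripper_width: 0.998
t 32.52 pos [ 453.2 -175.8  141.1] th -3.5 w 0.998 F [ 0.3 -1.4 -0.2] tilt [0.0015 0.0007]
target [669.5  13.5 130.   -3.5] turn 0.0 then tool dx,dy,dz mm [ 204.4 -202.1   11.1] dist 287
top
stem_blank_mid 0.62 463 437 mean [455.1, -153.1, 47.8] rect [454.5, -154.5] [55.5, 43.5] 85.0
candle_cup_mid 0.58 174 79 mean [670.2, 10.3, 29.3] rect [670.0, 10.5] [22.2, 21.9] 89.6
side
stem_blank_mid 0.79 661 498 mean [450.6, -168.2, 46.5] rect [452.4, -172.9] [104.4, 44.7] 86.8
candle_cup_mid 0.61 147 52 mean [668.1, 18.3, 27.8] rect [669.5, 17.0] [19.3, 20.3] 76.2
```

View pics/s10.png

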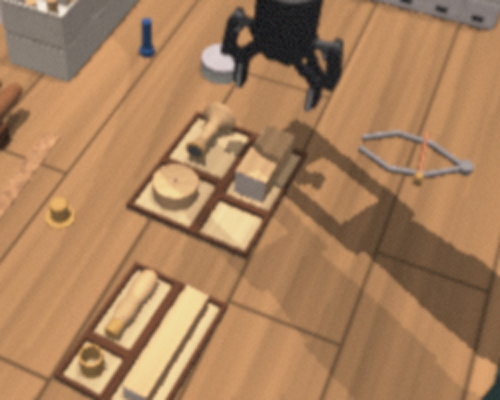

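```bash
python3 -m inch '[[1,0.034,-0.0337,0,0],[1,0.034,-0.0337,0,0],[1,0.034,-0.0337,0,0],[1,0.034,-0.0337,0,0],[1,0.034,-0.0337,0,0],[1,0.034,-0.0337,0,0],[1,0,0,0.03,0],[1,0,0,0.02,0],[1,0,0,0,0]]'; python3 plan.py cup 8
```

```text
t: 34.5
position: [0.6662, 0.0138, 0.0852]
eef_rot: [1.0, -0.031, -0.003, -0.0]
ft_force: [-0.9, 0.2, -0.5]
gripper_width: 1.001
t 34.5 pos [666.2  13.8  85.2] th -3.5 w 1.001 F [-0.9  0.2 -0.5] tilt [-0.003  -0.0001]
target [669.5  13.5   8.   -3.5] turn -0.0 then tool dx,dy,dz mm [ 3.3  0.1 77.2] dist 3
```

```bash
python3 -m inch '[[1,0.003,0,0.035,0],[1,0,0,0.025,0],[1,0,0,0.013,0],[1,0,0,0,0],[1,0,0,0,0]]'; python3 plan.py cup 9
python3 - <<'E'
from h import *
c=vision.capture('side'); 
cv2.imwrite('pics/s11.png',cv2.resize(c['image'][120:320,130:380,::-1],None,fx=2.4,fy=2.4,interpolation=cv2.INTER_CUBIC))
E
```

```text
t: 35.12
position: [0.6724, 0.0136, 0.0173]
eef_rot: [1.0, -0.031, 0.002, -0.0]
ft_force: [0.7, -0.5, 0.4]
gripper_width: 1.004
t 35.12 pos [672.4  13.6  17.3] th -3.5 w 1.004 F [ 0.7 -0.5  0.4] tilt [ 0.0016 -0.    ]
target [669.5  13.5   9.   -3.5] turn -0.0 then tool dx,dy,dz mm [-2.9  0.3  8.3] dist 3
```

View pics/s11.png

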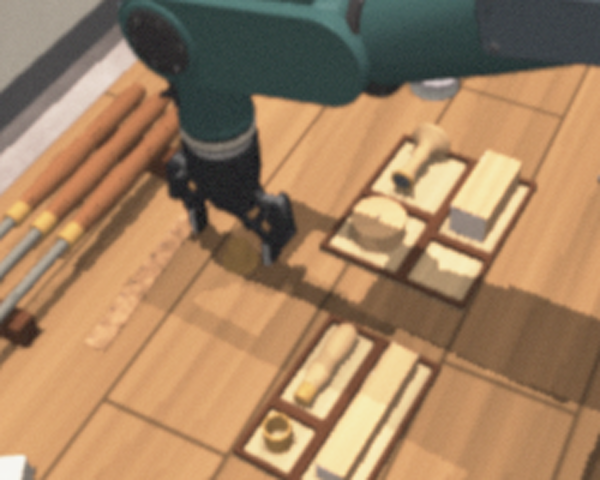

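```bash
python3 -m inch '[[1,-0.0025,0,0.007,0],[1,0,0,0,0]]'; python3 plan.py cup 9
```

```text
t: 35.42
position: [0.6681, 0.0141, 0.0078]
eef_rot: [1.0, -0.03, -0.001, -0.0]
ft_force: [0.1, 0.2, -0.4]
gripper_width: 0.996
t 35.42 pos [668.1  14.1   7.8] th -3.5 w 0.996 F [ 0.1  0.2 -0.4] tilt [-0.0006 -0.0001]
target [669.5  13.5   9.   -3.5] turn 0.0 then tool dx,dy,dz mm [ 1.4  0.5 -1.2] dist 2
```

```bash
python3 -m inch '[[-1,0.001,0,-0.001,0],[-1,0,0,0,0],[-1,0,0,0,0],[-1,0,0,0,0],[-1,0,0,0,0],[-1,0,0,0,0],[-1,0,0,0,0]]';  python3 plan.py cup 9; python3 -m inch '[[-1,0,0,-0.03,0],[-1,0,0,-0.04,0],[-1,0,0,-0.04,0],[-1,0,0,0,0]]';  python3 plan.py cup_t 130; python3 held.py candle_cup_mid
python3 - <<'E'
from h import *
c=vision.capture('side'); 
cv2.imwrite('pics/s12.png',cv2.resize(c['image'][120:320,130:380,::-1],None,fx=2.4,fy=2.4,interpolation=cv2.INTER_CUBIC))
E
```

```text
t: 36.3
position: [0.6701, 0.0139, 0.0097]
eef_rot: [1.0, -0.03, 0.0, -0.0]
ft_force: [0.1, 0.4, 2.7]
gripper_width: 0.264
t 36.3 pos [670.1  13.9   9.7] th -3.5 w 0.264 F [0.1 0.4 2.7] tilt [ 0.0004 -0.    ]
target [669.5  13.5   9.   -3.5] turn 0.0 then tool dx,dy,dz mm [-0.6  0.5  0.7] dist 1
t: 36.8
position: [0.6721, 0.0138, 0.124]
eef_rot: [1.0, -0.03, 0.004, 0.0]
ft_force: [1.5, -0.4, 0.7]
gripper_width: 0.259
t 36.8 pos [672.1  13.8 124. ] th -3.5 w 0.259 F [ 1.5 -0.4  0.7] tilt [0.0043 0.0001]
target [457.6 -71.1 130.   -3.5] turn 0.0 then tool dx,dy,dz mm [-208.9   97.8   -6. ] dist 231
side dark near tcp lowest z rel [ 6.7 24.  40.  66.9] 2511
top dark near tcp lowest z rel [ -5.   61.3  95.  146.5] 1557
```

View pics/s12.png

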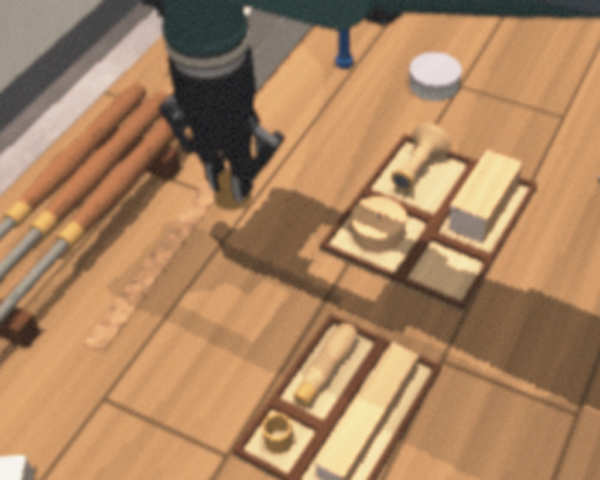

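```bash
python3 -m inch '[[-1,-0.0348,0.0163,0,0],[-1,-0.0348,0.0163,0,0],[-1,-0.0348,0.0163,0,0],[-1,-0.0348,0.0163,0,0],[-1,-0.0348,0.0163,0,0],[-1,-0.0348,0.0163,0,0],[-1,0,0,0,0],[-1,0,0,0.04,0],[-1,0,0,0.035,0],[-1,0,0,0.01,0],[-1,0,0,0,0]]'; python3 plan.py cup_t 13
python3 - <<'E'
from h import *
c=vision.capture('side'); 
cv2.imwrite('pics/s13.png',cv2.resize(c['image'][120:320,200:450,::-1],None,fx=2.4,fy=2.4,interpolation=cv2.INTER_CUBIC))
E
```

```text
t: 38.42
position: [0.4554, -0.0706, 0.0337]
eef_rot: [1.0, -0.03, -0.001, -0.0]
ft_force: [-0.1, -0.2, -1.5]
gripper_width: 0.261
t 38.42 pos [455.4 -70.6  33.7] th -3.5 w 0.261 F [-0.1 -0.2 -1.5] tilt [-0.0008 -0.0003]
target [457.6 -71.1  13.   -3.5] turn 0.0 then tool dx,dy,dz mm [ 2.2  0.3 20.7] dist 2
```

View pics/s13.png

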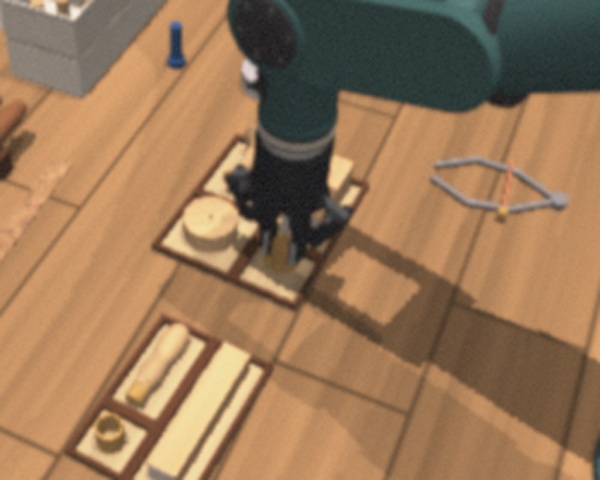

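```bash
python3 -m inch '[[-1,0.002,0,0.01,0],[-1,0,0,0.006,0],[-1,0,0,0.002,0],[-1,0,0,0,0],[-1,0,0,0,0]]'; python3 plan.py cup_t 13
```

```text
t: 39.1
position: [0.4576, -0.0711, 0.0166]
eef_rot: [1.0, -0.031, 0.0, 0.0]
ft_force: [-0.5, -0.5, -0.3]
gripper_width: 0.262
t 39.1 pos [457.6 -71.1  16.6] th -3.5 w 0.262 F [-0.5 -0.5 -0.3] tilt [0.0003 0.    ]
target [457.6 -71.1  13.   -3.5] turn -0.0 then tool dx,dy,dz mm [ 0.  -0.1  3.6] dist 0
```

```bash
python3 -m inch '[[-1,0,0,0.003,0],[-1,0,0,0,0],[-1,0,0,0,0]]'; python3 plan.py cup_t 13
```

```text
t: 39.48
position: [0.4578, -0.0712, 0.0137]
eef_rot: [1.0, -0.031, 0.001, 0.0]
ft_force: [1.2, 0.6, 1.7]
gripper_width: 0.257
t 39.48 pos [457.8 -71.2  13.7] th -3.5 w 0.257 F [1.2 0.6 1.7] tilt [0.0006 0.0001]
target [457.6 -71.1  13.   -3.5] turn 0.0 then tool dx,dy,dz mm [-0.2 -0.1  0.7] dist 0
```

```bash
python3 -m inch '[[0,0,0,0,0],[0,0,0,0,0],[0,0,0,-0.005,0],[0,0,0,-0.03,0],[0,0,0,-0.05,0],[0,0,0,-0.05,0],[0,-0.05,0,-0.03,0],[0,-0.05,0,0,0],[0,-0.05,0,0,0],[0,0,0,0,0],[0,0,0,0,0]]'; python3 m.py; python3 plan.py cup_t 13
python3 - <<'E'
from h import *
c=vision.capture('side'); 
cv2.imwrite('pics/s14.png',cv2.resize(c['image'][120:400,180:450,::-1],None,fx=2,fy=2,interpolation=cv2.INTER_CUBIC))
c=vision.capture('top'); 
cv2.imwrite('pics/t14.png',cv2.resize(c['image'][150:300,80:460,::-1],None,fx=2,fy=2,interpolation=cv2.INTER_CUBIC))
E
```

```text
t: 40.85
position: [0.3082, -0.0621, 0.1788]
eef_rot: [1.0, -0.031, 0.001, 0.0]
ft_force: [-0.8, 0.4, -0.2]
gripper_width: 0.504
top
bench z -2.5593336441674027e-05
long_blank_mid 0.62 742 720 mean [455.9, 134.1, 33.6] rect [455.8, 133.7] [151.5, 27.6] 86.6
stem_blank_mid 0.88 868 827 mean [453.0, -177.1, 47.9] rect [453.0, -177.7] [100.9, 44.0] 86.5
base_blank_mid 0.83 535 521 mean [547.9, -90.9, 31.7] rect [547.9, -91.6] [59.6, 60.4] 62.4
ferrule_mid 0.66 29 21 mean [520.2, 189.9, 29.3] rect [519.9, 190.4] [25.5, 16.0] 64.7
candle_cup_mid 0.54 187 82 mean [458.0, -73.9, 33.2] rect [458.1, -74.3] [21.8, 21.9] 44.4
candle_cup_mid 0.42 522 514 mean [548.2, -90.8, 31.8] rect [548.4, -91.5] [59.2, 60.3] 43.0
wax_tin_mid 0.86 633 601 mean [592.2, -362.3, 27.9] rect [592.4, -362.4] [64.0, 64.1] 41.0
oil_bottle_mid 0.79 619 117 mean [597.7, 380.1, 119.0] rect [598.2, 380.6] [25.1, 24.0] 30.2
side
bench z -0.0001763496053228218
long_blank_mid 0.89 1025 873 mean [452.8, 143.6, 33.0] rect [453.9, 136.6] [152.4, 31.2] 86.7
stem_blank_mid 0.76 764 514 mean [451.4, -167.8, 46.4] rect [452.5, -173.6] [102.8, 44.4] 86.5
stem_blank_mid 0.5 457 19 mean [551.4, -84.7, 34.8] rect [548.1, -81.8] [48.3, 49.4] 17.1
ferrule_mid 0.59 185 102 mean [521.2, 194.4, 29.5] rect [522.0, 193.3] [27.0, 27.7] 60.9
candle_cup_mid 0.76 182 76 mean [456.7, -67.7, 31.1] rect [457.7, -70.6] [21.2, 23.4] 23.9
wax_tin_mid 0.86 287 232 mean [591.7, -352.9, 26.8] rect [592.0, -355.8] [58.9, 62.4] 55.3
wax_tin_mid 0.41 2725 330 mean [515.1, 104.8, 26.0] rect [515.3, 103.4] [98.3, 25.4] 89.2
oil_bottle_mid 0.69 1040 165 mean [595.3, 387.8, 118.6] rect [596.3, 386.7] [23.4, 25.2] 37.8
t 41.65 pos [307.6 -61.9 178.3] th -3.5 w 0.495 F [-0.7 -0.  -0.7] tilt [ 0. -0.]
target [457.6 -71.1  13.   -3.5] turn 0.0 then tool dx,dy,dz mm [150.3  -0.  165.3] dist 150
```

View pics/s14.png

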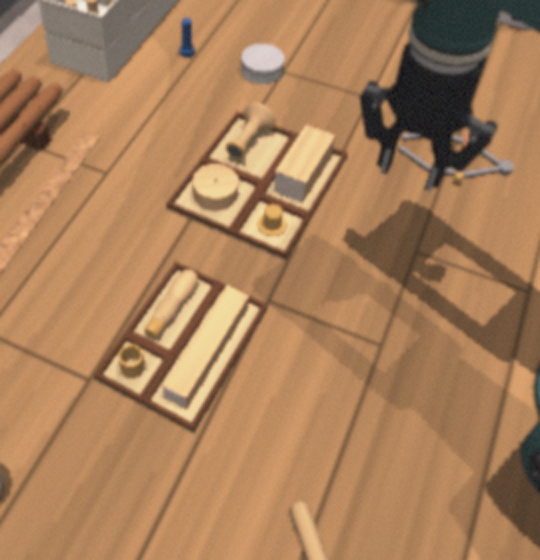

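View pics/t14.png

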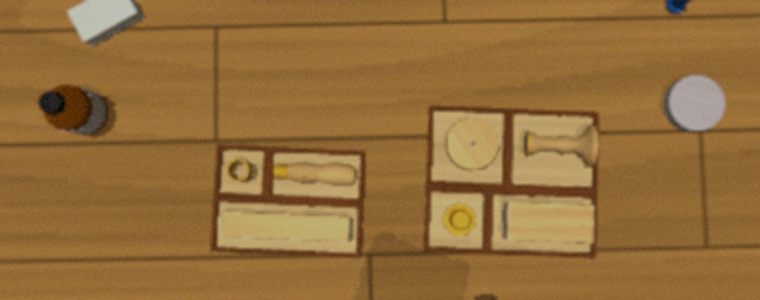

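```bash
python3 -c "
from cell import order
print(order.finish_job())"
```

```text
the job is handed in; nothing more can be done
None
```

Both kits are made up, and I handed the job in at about 42 s. I placed the pieces in the order you gave them: long blank and ferrule in the tool-handle tray, then base blank, stem blank and candle cup in the candlestick tray.

- **Placement:** the last pictures from both cameras show each piece in its own compartment. The square blanks lie along their troughs, the ferrule is standing on end and the cup is rim down.
- **Lying flat:** top-surface heights are about 34 mm for the long blank, 32 mm for the base, 48 mm for the stem and 34 mm for the cup, as expected on the 4 mm floor. The ferrule heights are less sure: the cameras read about 29 mm for its rim against an expected 34 mm, but they also read it 2–4 mm low on the bench, and the picture shows it standing level.
- **Wax tin and oil bottle:** the top camera reads both within about 1 mm of where they started. The gripper was open and well clear of everything at hand-in.
- **Forces:** the highest contact force I read was about 15 N, when the stem blank touched the tray floor.
- **Disagreement:** the two cameras differed by about 3 to 6 mm in y throughout. I used the midpoint, and the compartments have about 10 mm of clearance, so it did not matter.

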